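Find the solid hand-exercise ball by weight and hold it out on its tray

ROBOT

A 6-joint arm with a two-finger parallel gripper is mounted at the origin on a cart in front of the work surface, level with it; the furniture and walls round the work are solid. World frame = base frame: x ahead of the robot, y to its left, z up, the work surface at z = 0. Lengths are in m, angles in rad, forces in N, time in s.
With the tool pointing down it reaches from about 0.35 to 0.85 m from the base axis. Payload 8.1 kg.
Tool frame: the origin (TCP) lies on the mounting face of the last link; the fingertips stand 186 mm ahead of it and the grasp point (between the pads) lies 167 mm ahead of it (robot.finger_overhang is the distance from the TCP to the fingertips, in m); z points along the fingers, y is the line along which they close (so a half turn about z gives the same grasp; the last joint's range is limited). The gripper opens to 93 mm and grips with 3 to 60 N. Pads are 15 mm wide; open, the fingers measure 128 mm over their backs; the gripper's body (75 mm by 188 mm) begins 65 mm behind the grasp point.
Start: joints at [1.048, 0.13, 1.488, -0, 1.523, -0.085], TCP at [0.254, 0.543, 0.405] pointing down, gripper open.
Joint ranges: [-2.96, 2.96], [-0.89, 2.26], [0.02, 2.5], [-1.34, 4.48], [0, 2.73], [-2.66, 2.66]. Speed limits (rad/s): [2.39, 2.39, 2.79, 3.14, 3.14, 3.14].

INTERFACE

Orientations are given as a rotation vector (axis times angle).
In Python, from plant import readout, read_camera, get_calibration, job, robot gives the robot as it stands.
- The arm moves only by the shell command python3 -m handwheel 'ROWS' [FORCE]. ROWS is JSON, a list of rows, each a list of 5 numbers: the shift along the world's x, y, z in cm, then the turn about the world's z in rad, then the closure, from 0 (fully open) to 1 (shut). In form: [[tx, ty, tz, spin, gripper], ...]. A call has 1 to 10 rows; each row shifts and turns the commanded pose from where the row before left it; what a row does not reach is not made up. A row lasts 1/8 s, in which the tool goes at most 62.5 mm and 10.7 degrees, less where a joint would pass 70% of its speed; a pose out of reach is approached as far as the arm can. A call is refused whole if a number of a shift passes 6.25 or a number of a turn 0.188, either way. A call with a gripper value outside its range is refused whole. The fingers move at their own pace and stop on an object; FORCE is the grip in N (left out, the last holds). Time passes only in rows, so rows that do not move let the fingers close. It gives the time, the measured TCP pose, the force, the opening and the grip force at its end, in the units of the state.
- readout.read_state(): the state, without advancing time (a new reading comes with each control period).
- read_camera(name): name is "scene" or "top"; returns the picture (384x512x3 uint8, red, green, blue); there is no depth.
- get_calibration(name): a dict with "fovy" (degrees; the focal length in pixels is half the picture's height over the tangent of half this angle, whatever the lens; pixels are square), "cx", "cy" (the principal point, pixels), "pose" (4x4, takes a point from camera to world coordinates). Camera axes: x right, y down, z forward; pixel columns grow to the right and rows downward; lengths in m; the calibration is good to about 2 mm. A picture is of the moment at which its call begins. get_calibration takes no time and is no camera call.
- job.close_job(): hands the job in; it is judged then, once.
The state is a dict: "t": time; "q": joint angles; "dq": joint speeds; "joint_torque": joint torques, N m; "tool_pos": TCP position; "orientation": TCP orientation; "force": force on the tool from outside, world axes, zero at the start; "wrist_torque": the same for the moment, N m; "opening": finger opening in m; "gripper_force": force on a finger pad.
Only numpy, scipy, OpenCV 4.12 (cv2) and the standard library are available. Lean on these libraries where they do the work, as an engineer would, in place of code of your own. Each camera call takes 0.05 s, during which the arm holds its last target. There are 200 camera calls.

TASK

Two steel hand-exercise balls that look alike lie loose in the pockets of two small wooden trays on the desk; one ball is solid, the other hollow. Feel by lifting which tray is the heavier, then carry the tray with the solid ball over the square pad of sticky notes on this side of the monitors and finish while holding it there in the gripper, level, about 15 cm above the desk and with the ball still in its pocket, so that I can take the ball. Do not touch the balls or let either leave its tray; the other tray must stand flat on the desk with its ball in place, and everything else stays where it is.

Things in the scene. Friction and masses are not known exactly. Their poses are not given: they have to be found in the camera images.
- tray_a: Wooden block tray, one of two alike; on the left or the right, either way. 84 (x) x 60 (y) x 24 mm high, 80 g +-10 %. Origin: centre of underside, z up. Long sides flat: grip across the 60 mm, fingers closing along its y. A loose ball lies in a round pocket, 44 mm wide, 4 mm deep (floor 20 mm above the underside), can roll 10 mm each way and rolls out if tipped past about 35 degrees.
- tray_b: Wooden block tray, the other of two alike; on the left or the right, either way. 84 (x) x 60 (y) x 24 mm high, 80 g +-10 %. Origin: centre of underside, z up. Long sides flat: grip across the 60 mm, fingers closing along its y. A loose ball lies in a round pocket, 44 mm wide, 4 mm deep (floor 20 mm above the underside), can roll 10 mm each way and rolls out if tipped past about 35 degrees.
- ball_a_center (a point): Centre of the polished steel ball, 36 mm across, lying loose in the pocket of tray_a (at the start 38 mm above the tray's underside; top at 56 mm). The balls look alike: one, you are not told which, is solid (190 g +-8 %, about 270 g with its tray), the other hollow (50 g +-8 %, about 130 g with its tray).
- ball_b_center (a point): Centre of the polished steel ball, 36 mm across, lying loose in the pocket of tray_b (at the start 38 mm above the tray's underside; top at 56 mm). The balls look alike: one, you are not told which, is solid (190 g +-8 %, about 270 g with its tray), the other hollow (50 g +-8 %, about 130 g with its tray).
- note_pad: Square pad of sticky notes, 78 x 78 x 13 mm, lying flat, stuck to the desk behind the trays, in front of the gap between the two monitors' stands. Origin: centre of its underside, z up. The tray's middle is to be held over its middle.
- mug: Bystander; leave it where it is. Mug, 78 mm across and 101 mm high, with a handle, near the front edge of the desk far to the right. Origin: underside.
- eraser: Bystander; leave it where it is. Eraser, 21 x 45 x 12 mm, near the front edge between the trays. Origin: centre of its underside.
- usb_stick: Bystander; leave it where it is. USB memory stick, 18 x 52 x 8 mm, lying to the right of the pad. Origin: centre of its underside.
- card_box: Bystander; leave it where it is. Small card box, 56 x 93 x 25 mm, far to the left. Origin: centre of its underside.

How it is judged:
On the way:
1. the tray with the solid ball is lifted clear of the desk in the gripper, its ball in the pocket (the ball whose weight on its tray is above 1.2 N is the solid one) (((height (world z) of tray_a above 0.03 m and contact force between the fingers and tray_a above 1 N and contact force between tray_a and ball_a above 1.2 N and horizontal distance between ball_a_center and tray_a below 0.022 m and z of ball_a_center in the frame of tray_a between 0.03 and 0.044 m) or (height (world z) of tray_b above 0.03 m and contact force between the fingers and tray_b above 1 N and contact force between tray_b and ball_b above 1.2 N and horizontal distance between ball_b_center and tray_b below 0.022 m and z of ball_b_center in the frame of tray_b between 0.03 and 0.044 m))), for 0.2 s.
At the end, for the whole second after the job is handed in: The solid ball's tray (ball load on it over 1.2 N) is held still in the fingers within 30 mm horizontally of the pad's middle, underside 10 to 20 cm above the desk, tilted under 7 degrees, ball in its pocket; the other tray stands flat on the desk, let go, its ball in its pocket (((horizontal distance between tray_a and note_pad below 0.03 m and height (world z) of tray_a between 0.1 and 0.2 m and angle between tray_a's own z axis and vertical below 0.12 rad and linear speed of tray_a below 0.03 m/s and contact force between the fingers and tray_a above 1 N and contact force between tray_a and ball_a above 1.2 N and horizontal distance between ball_a_center and tray_a below 0.022 m and z of ball_a_center in the frame of tray_a between 0.03 and 0.044 m and horizontal distance between ball_b_center and tray_b below 0.022 m and z of ball_b_center in the frame of tray_b between 0.03 and 0.044 m and height (world z) of tray_b below 0.006 m and angle between tray_b's own z axis and vertical below 0.05 rad and contact force between the fingers and tray_b below 0.1 N) or (horizontal distance between tray_b and note_pad below 0.03 m and height (world z) of tray_b between 0.1 and 0.2 m and angle between tray_b's own z axis and vertical below 0.12 rad and linear speed of tray_b below 0.03 m/s and contact force between the fingers and tray_b above 1 N and contact force between tray_b and ball_b above 1.2 N and horizontal distance between ball_b_center and tray_b below 0.022 m and z of ball_b_center in the frame of tray_b between 0.03 and 0.044 m and horizontal distance between ball_a_center and tray_a below 0.022 m and z of ball_a_center in the frame of tray_a between 0.03 and 0.044 m and height (world z) of tray_a below 0.006 m and angle between tray_a's own z axis and vertical below 0.05 rad and contact force between the fingers and tray_a below 0.1 N))); the arm keeps its last pose, push and grip.
It fails at once if a ball left its pocket (distance between ball_a_center and tray_a above 0.055 m or distance between ball_b_center and tray_b above 0.055 m).
It fails at once if a ball was touched by the robot (more than 1 N) (contact force between any of the arm, the fingers and ball_a above 1 N or contact force between any of the arm, the fingers and ball_b above 1 N).
It fails at once if a bystander was moved by more than 20 mm (distance of any of mug, eraser, usb_stick, card_box from where it was at the start of the episode above 0.02 m).
It also fails if it takes over 54 s, if anything falls off the work surface, if the arm or the gripper's body presses on something with over 40 N, if the wrist force passes 120 N, or if a joint passes its speed limit or range.

## Working session

There is one attempt and no reset: what is moved stays moved. The work goes in short steps, Python scripts to look and compute and a shell command to move; the robot and the scene stay as the last step left them, time stands still between calls to the robot, and variables do not carry over. Pictures are saved under pics/ and viewed, at most 10 in all, crops included, and the job is handed in when it is done.

```bash
mkdir -p pics
python3 - <<'E'
from plant import readout, read_camera, get_calibration
import cv2,numpy as np
for n in("scene","top"):
    im=read_camera(n); cv2.imwrite(f"pics/{n}0.png",im[:,:,::-1]); c=get_calibration(n); print(n,c["fovy"],c["cx"],c["cy"],np.round(c["pose"],3).tolist(), [k for k in c])
s=readout.read_state(); print(s)
E
```

```text
scene 53.72431663922045 255.09092015916244 186.66912025781193 [[0.78, -0.309, 0.544, -0.163], [-0.625, -0.381, 0.681, -0.793], [-0.003, -0.871, -0.491, 0.659], [0.0, 0.0, 0.0, 1.0]] ['fovy', 'cx', 'cy', 'pose']
top 50.72065106151126 249.13650088158553 191.81523086536237 [[0.005, -0.985, 0.17, 0.279], [-1.0, -0.004, 0.009, 0.011], [-0.009, -0.17, -0.985, 1.447], [0.0, 0.0, 0.0, 1.0]] ['fovy', 'cx', 'cy', 'pose']
{'t': 0.1, 'q': array([ 1.04757439e+00,  1.31111320e-01,  1.48916088e+00,  2.87155843e-05,
        1.52301121e+00, -8.53913180e-02]), 'dq': array([-1.21982927e-03, -3.46961685e-04, -2.38621763e-03,  7.01090735e-04,
       -3.39811146e-04,  8.29689857e-05]), 'joint_torque': array([ 6.38261135e-04, -5.61340177e+01, -4.93097270e+01,  7.69765559e-02,
        2.90962838e-02, -5.55309066e-05]), 'tool_pos': array([0.25425378, 0.54324184, 0.40378197]), 'orientation': array([-6.82148615e-01, -3.06609142e+00,  2.51988802e-03]), 'force': array([-0.38491407, -0.48746364,  0.47930209]), 'wrist_torque': array([-0.03330827, -0.02498998,  0.02084318]), 'gripper_force': 0.0, 'opening': 0.09290516382494053}
```

View pics/top0.png

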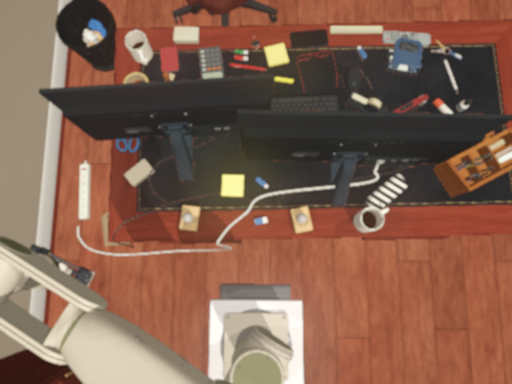

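View pics/scene0.png

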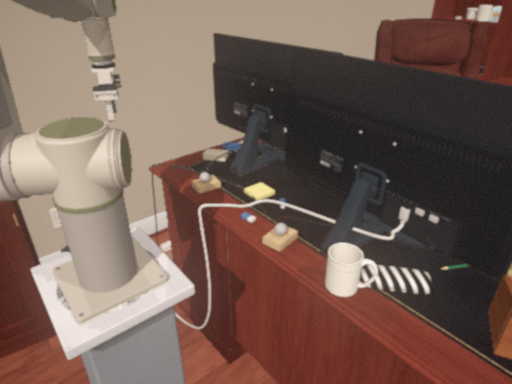

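The top view shows trays at about (189,217) and (302,220), the pad at (232,185), the eraser at (261,221) and the USB stick at (262,183). The scene view shows the same layout, with the monitors behind the pad.

```bash
cat > h.py <<'E'
import cv2,numpy as np
from plant import read_camera,get_calibration
def ray(n,uv):
    c=get_calibration(n); f=192/np.tan(np.radians(c["fovy"])/2); P=np.array(c["pose"])
    d=P[:3,:3]@[(uv[0]-c["cx"])/f,(uv[1]-c["cy"])/f,1]; return P[:3,3],d
def onz(n,uv,z):
    o,d=ray(n,uv); return o+d*(z-o[2])/d[2]
E
python3 - <<'E'
from h import *
im=cv2.imread("pics/top0.png"); hsv=cv2.cvtColor(im,cv2.COLOR_BGR2HSV)
for p in[(189,210),(189,226),(302,212),(302,229),(232,185)]: print(p,hsv[p[1],p[0]])
cr=[cv2.resize(im[190:245,x:x+55],None,fx=7,fy=7,interpolation=cv2.INTER_CUBIC) for x in(162,275)]
cv2.imwrite("pics/crop.png",np.hstack(cr))
E
```

```text
(189, 210) [ 18  98 206]
(189, 226) [ 19  99 195]
(302, 212) [ 18  90 206]
(302, 229) [ 19  89 237]
(232, 185) [ 29  84 255]
```

View pics/crop.png

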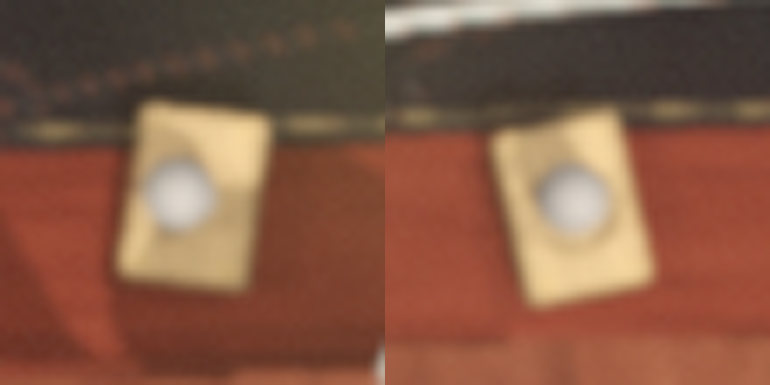

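The crop shows both trays with their long sides roughly along world x (left tilted slightly one way, right the other), balls near the middle.

Run:
```python
from h import *
im=cv2.imread("pics/top0.png"); S=6
big=cv2.resize(im,None,fx=S,fy=S,interpolation=cv2.INTER_CUBIC); hsv=cv2.cvtColor(big,cv2.COLOR_BGR2HSV)
def rect(m,x0,x1,y0,y1,z,name):
    w=np.zeros_like(m); w[y0*S:y1*S,x0*S:x1*S]=m[y0*S:y1*S,x0*S:x1*S]
    w=cv2.morphologyEx(w,cv2.MORPH_OPEN,np.ones((15,15)))
    c=max(cv2.findContours(w,0,2)[0],key=cv2.contourArea)
    p=np.array([onz("top",((q[0,0]+.5)/S-.5,(q[0,1]+.5)/S-.5),z)[:2] for q in cv2.convexHull(c)])
    (cx,cy),(a,b),_=r=cv2.minAreaRect((p*1000).astype(np.float32)); bx=cv2.boxPoints(r)
    e=max((bx[1]-bx[0],bx[2]-bx[1]),key=np.linalg.norm); an=np.degrees(np.arctan2(e[1],e[0])); an=(an+90)%180-90
    print(name,np.round([cx,cy,a,b,an],1))
wood=cv2.inRange(hsv,(14,50,125),(24,140,255))
rect(wood,172,206,203,236,.024,"L"); rect(wood,285,320,203,240,.024,"R")
rect(cv2.inRange(hsv,(25,50,150),(35,255,255)),215,250,170,202,.013,"pad")
# balls: grey, bright
g=cv2.inRange(hsv,(0,0,130),(180,45,255))
for n,(x0,x1) in dict(L=(180,200),R=(292,312)).items():
    w=np.zeros_like(g); w[208*S:228*S,x0*S:x1*S]=g[208*S:228*S,x0*S:x1*S]
    c=max(cv2.findContours(w,0,2)[0],key=cv2.contourArea); (u,v),r=cv2.minEnclosingCircle(c)
    print("ball",n,np.round(onz("top",(u/S-.4,v/S-.4),.038)*1000,1),r/S)
rv=__import__("plant").readout.read_state()["orientation"]; print(np.round(cv2.Rodrigues(rv)[0],3))
```

```text
L [432.6 235.2  69.9  91.5  -6.8]
R [ 429.3 -158.2   93.3   68.2   10.7]
pad [551.4  86.4  85.4  85.5  -1.1]
ball L [431.2 240.7  38. ] 4.716925938924153
ball R [ 430.2 -158.1   38. ] 4.620786031087239
[[-0.906  0.424 -0.001]
 [ 0.424  0.906 -0.001]
 [ 0.    -0.002 -1.   ]]
```

Run:
```python
from h import *
for uv in[(205,177),(281,229)]: print("ball scene",np.round(onz("scene",uv,.038)*1000))
for uv in[(232,130),(245,150),(300,155)]:
    for z in(.1,.3,.5): print(uv,z,np.round(onz("top",uv,z),3))
im=cv2.imread("pics/top0.png"); cv2.imwrite("pics/c2.png",cv2.resize(im[90:240,150:320],None,fx=4,fy=4))
```

```text
ball scene [432. 234.  38.]
ball scene [ 431. -164.   38.]
(232, 130) 0.1 [0.73  0.085 0.1  ]
(232, 130) 0.3 [0.663 0.074 0.3  ]
(232, 130) 0.5 [0.596 0.063 0.5  ]
(245, 150) 0.1 [0.658 0.039 0.1  ]
(245, 150) 0.3 [0.602 0.035 0.3  ]
(245, 150) 0.5 [0.546 0.031 0.5  ]
(300, 155) 0.1 [ 0.641 -0.149  0.1  ]
(300, 155) 0.3 [ 0.587 -0.126  0.3  ]
(300, 155) 0.5 [ 0.533 -0.102  0.5  ]
```

View pics/c2.png

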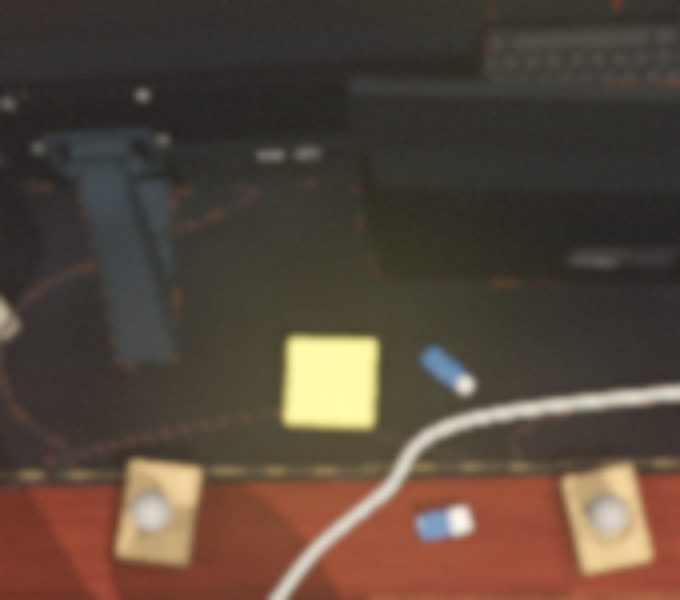

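The crop shows the pad at image (232,185), with the right monitor's lower edge about 8 cm behind it. The two cameras agree on the balls to about 6 mm. I'll take the left tray first.

```bash
python3 -m handwheel '[[3,-5.1,0,0.053,0],[3,-5.1,0,0.053,0],[3,-5.1,0,0.053,0],[3,-5.1,0,0.053,0],[3,-5.1,0,0.053,0],[2.9,-5.2,0,0.053,0],[0,0,-4,0,0],[0,0,-4,0,0],[0,0,-2,0,0],[0,0,0,0,0]]'
python3 - <<'E'
from h import *
from plant import readout
s=readout.read_state(); R=cv2.Rodrigues(s["orientation"])[0]; print(s["tool_pos"],np.degrees(np.arctan2(R[1,1],R[0,1])),s["force"],s["q"])
a=read_camera("scene")[:,:,::-1]; cv2.imwrite("pics/s1.png",cv2.resize(a[60:260,80:340],None,fx=3,fy=3))
E
```

```text
t: 1.35
tool_pos: [0.4324, 0.2359, 0.3025]
orientation: [-0.188, -3.132, 0.003]
force: [0.5, -0.3, 0.3]
opening: 0.0928
gripper_force: 0.0
[0.4323983  0.23594031 0.30246835] 83.12712214644651 [ 0.47837263 -0.32189946  0.34890485] [ 3.95373452e-01 -8.64266051e-02  1.89840896e+00 -6.81124592e-06
  1.33428839e+00 -1.05546222e+00]
```

View pics/s1.png

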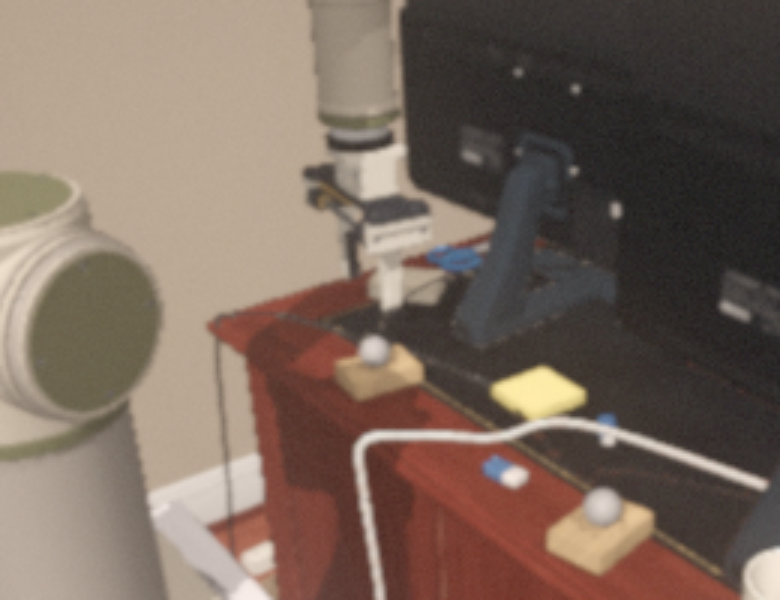

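The view shows the open gripper straight above the left tray, clear of the ball. Descend and close gently.

```bash
python3 -m handwheel '[[0,0,-4,0,0],[0,0,-4,0,0],[0,0,-2,0,0],[0,0,-1.2,0,0],[0,0,0,0,0],[0,0,0,0,0.5],[0,0,0,0,0.5],[0,0,0,0,0.5],[0,0,0,0,0.5],[0,0,0,0,0.5]]' 25
python3 -c "
from plant import readout;s=readout.read_state();print(s['force'],s['wrist_torque'],s['joint_torque'])"
```

```text
t: 2.65
tool_pos: [0.4335, 0.2365, 0.1931]
orientation: [0.188, 3.136, 0.0]
force: [-1.5, -0.2, 3.7]
opening: 0.0596
gripper_force: 25.0
[-1.54117957 -0.22696126  3.74804023] [-0.10009718  0.13573985 -0.00205786] [ 1.84318924e-02 -4.35693204e+01 -4.07113802e+01  1.23098362e-01
 -3.12049650e-01  1.68505678e-02]
```

```bash
python3 -m handwheel '[[0,0,0.5,0,0.5],[0,0,1,0,0.5],[0,0,1.5,0,0.5],[0,0,1.5,0,0.5],[0,0,0.5,0,0.5],[0,0,0,0,0.5],[0,0,0,0,0.5],[0,0,0,0,0.5],[0,0,0,0,0.5]]' 25
python3 - <<'E'
from h import *
from plant import readout
f=[]
for i in range(6):
    read_camera("scene"); f.append(np.r_[readout.read_state()["force"],readout.read_state()["wrist_torque"]])
print(np.round(f,2),np.mean(f,0))
a=read_camera("scene")[:,:,::-1]; cv2.imwrite("pics/s2.png",cv2.resize(a[60:260,80:340],None,fx=3,fy=3))
E
```

```text
t: 3.78
tool_pos: [0.4332, 0.2364, 0.2423]
orientation: [-0.188, -3.135, 0.001]
force: [-0.5, 0.0, -3.5]
opening: 0.06
gripper_force: 25.0
[[-0.13 -0.   -2.37  0.02  0.    0.  ]
 [ 0.27  0.07 -4.05 -0.01 -0.05 -0.03]
 [ 0.46 -0.58 -2.97 -0.03  0.03  0.02]
 [ 0.68 -0.43 -1.79  0.07  0.01 -0.  ]
 [ 1.27 -0.52 -2.27  0.03  0.    0.02]
 [ 0.1   0.45 -3.03  0.06 -0.03 -0.02]] [ 4.45270827e-01 -1.68890832e-01 -2.74516685e+00  2.33906564e-02
 -7.65126226e-03 -1.65198476e-03]
```

View pics/s2.png

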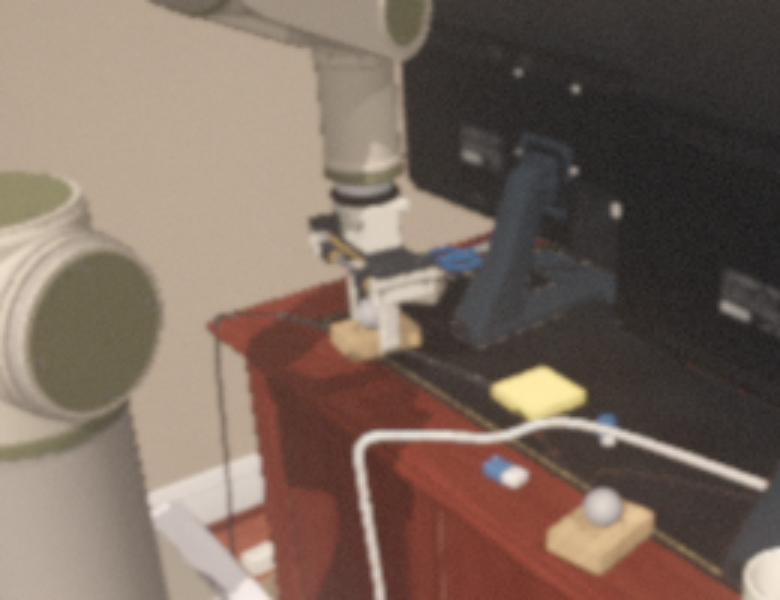

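The tray hangs level about 5 cm up with the ball in its pocket. The load reads around 2.7 N, so it's probably the solid one. I'll take more samples to be sure.

Run:
```python
from h import *
from plant import readout
f=[]
for i in range(30):
    read_camera("top"); f.append(readout.read_state()["force"][2])
print(np.mean(f),np.std(f)/30**.5,readout.read_state()["t"])
```

```text
-3.0404521463535192 0.09347909776590896 5.625
```

3.04 ± 0.09 N, against unloaded readings of about +0.4 N, rules out 130 g. The left tray has the solid ball. I'll raise it, then carry it over gently.

```bash
python3 -m handwheel '[[0,0,0.6,0,0.5],[0,0,1.2,0,0.5],[0,0,1.6,0,0.5],[0,0,1.6,0,0.5],[0,0,1.6,0,0.5],[0,0,1.6,0,0.5],[0,0,1.2,0,0.5],[0,0,0.6,0,0.5],[0,0,0,0,0.5]]' 25
python3 -m handwheel '[[0.3,-0.5,0,0,0.5],[0.6,-1,0,0,0.5],[0.9,-1.5,0,0,0.5],[0.9,-1.5,0,0,0.5],[0.9,-1.5,0,0,0.5],[0.9,-1.5,0,0,0.5],[0.9,-1.5,0,0,0.5],[0.6,-1,0,0,0.5],[0.3,-0.5,0,0,0.5],[0,0,0,0,0.5]]'
python3 - <<'E'
from h import *
a=read_camera("scene")[:,:,::-1]; cv2.imwrite("pics/s3.png",cv2.resize(a[40:260,80:340],None,fx=2.7,fy=2.7))
E
```

```text
t: 6.75
tool_pos: [0.4335, 0.2364, 0.343]
orientation: [0.188, 3.136, 0.0]
force: [0.7, 0.4, -3.0]
opening: 0.0596
gripper_force: 25.0
t: 8.0
tool_pos: [0.4965, 0.1313, 0.3427]
orientation: [-0.189, -3.136, -0.0]
force: [0.4, 0.2, -2.3]
opening: 0.0597
gripper_force: 25.0
```

View pics/s3.png

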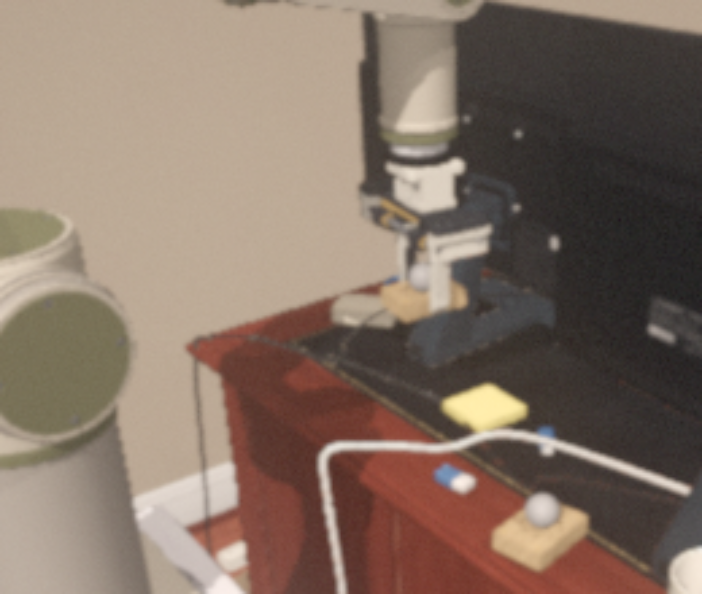

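The tray is held level, with the ball in its pocket and clear of the monitors. The remaining shift to (0.545, 0.087) is +4.8, -4.4 cm.

```bash
python3 -m handwheel '[[0.4,-0.4,0,0,0.5],[0.8,-0.8,0,0,0.5],[1,-0.9,0,0,0.5],[1,-0.9,0,0,0.5],[0.8,-0.8,0,0,0.5],[0.4,-0.4,0,0,0.5],[0.3,-0.2,0,0,0.5],[0,0,0,0,0.5],[0,0,0,0,0.5],[0,0,0,0,0.5]]'
python3 - <<'E'
from h import *
from plant import readout
f=[]
for i in range(30): a=read_camera("scene")[:,:,::-1]; f.append(readout.read_state()["force"])
print(np.mean(f,0))
A=np.hstack([cv2.resize(x,None,fx=f,fy=f) for x,f in((a[60:240,120:320],2),(read_camera("top")[130:240,160:320,::-1],360/110))])
cv2.imwrite("pics/s4.png",A[:,:800]); print(A.shape)
E
```

```text
t: 9.3
tool_pos: [0.5432, 0.0877, 0.3428]
orientation: [0.188, 3.136, 0.0]
force: [0.2, 1.3, -3.0]
opening: 0.0602
gripper_force: 25.0
[-0.07963121 -0.0942303  -2.74430615]
(360, 924, 3)
```

View pics/s4.png

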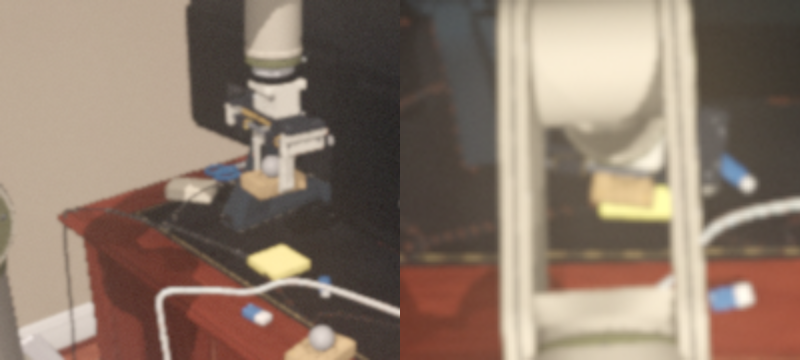

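The tray is level over the pad at 15 cm with its ball in place. The load averages 2.74 N, and the other tray and the bystanders haven't moved.

```bash
python3 -c "
from plant import job; print(job.close_job())"
```

```text
the job is handed in; nothing more can be done
None
```

I handed in the job with the left tray held level about 15 cm above the desk, within about 1 cm of the pad's middle, its ball in its pocket. I took its ball as the solid one because the tray weighed about 2.7–3.0 N (2.65 N expected for solid, 1.27 N for hollow), but I never lifted the right tray to compare.

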